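Lock the dispenser's volume setting and put its cover on

TASK

The diluent dispenser's volume is already set on its small inner dial, but the knurled lock ring around the dial has been left loose. Screw the lock ring down, clockwise seen from above, until you feel it seat firmly, without shifting the dial; then set the protective cover over both, gently and fully down on the dispenser's flange. Leave the other things on the table where they are.

Things in the scene. Friction and masses are not known exactly. Their poses are not given: they have to be found in the camera images.
- dispenser: diluent dispenser, fixed: amber bottle 80 mm across in a grey foot 116 mm across; white head with a flange 68 mm across, its top 158 mm up; on it a step 51 mm across, 5.5 mm high, then lock ring and dial, all on one upright axis. Origin: on the axis at table height, z up; the spout points along -x, 94 mm long, 150 mm up, bent down at its end
- ring_grip (a point): centre (axis, mid height) of the OUTER control: plain knurled steel lock ring, 46 mm across, 24 mm high, gripped across its rim from above. Clockwise from above screws it down 4 mm a turn. It starts 0.15 to 0.45 turn above its seat; readings are too coarse to tell. Running torque 0.05 N m; once it touches its seat the torque climbs 0.024 N m a degree, and 0.12 to 0.22 N m is firm. Let go, it eases back up to 7 degrees and stays seated
- ring_seat (a point): where ring_grip lies when the ring is on its seat: on the axis, 176.5 mm above the table (ring bottom at 164.5, ring top at 188.5 mm)
- dial_pointer (a point): tip of the pointer of the volume dial, the INNER control, 20 mm from the axis and 194 mm above the table. The dial is a grey fluted knob 20 mm across on a skirt 30 mm across, standing from 192.5 to 211.5 mm above the table, above the ring. It is held by friction only: it slips round, and the setting is lost, if more than about 0.3 N m comes onto it, by touch or through the seated ring
- cover_seat (a point): centre of the flange's top, on the axis, 158 mm above the table: here the origin of the cover lies when it is fully down
- cover: loose protective cover: a plain grey cup standing upside down on its open rim, 66 mm across outside, 58 mm inside, 64 mm high, 60 mm deep inside, with a round knob on top up to 86 mm; about 0.1 kg. Its rim drops round the 51 mm step and rests on the flange; its place may be swapped with the tape roll's. Origin: centre of the rim's plane; z up
- cover_knob (a point): middle of the cover's knob, 21 mm across, from 71 to 84 mm above the rim; this point is 78 mm above the rim, on the axis
- tape_roll: bystander: loose roll of paper tape lying flat, 61 mm across, 25 mm high; origin: centre of its underside
- vial_box: bystander: loose partitioned carton with ten vials, 57 x 133 x 48 mm; origin: centre of its underside
- diluent_1: bystander: loose small bottle, 33 mm across, 58 mm high; origin: centre of its underside
- diluent_2: bystander: a second such bottle; origin: centre of its underside
- spray_bottle: bystander: loose small spray bottle, 35 mm across, 120 mm high; origin: centre of its underside

How it is judged:
By the outcome, as a careful person would: the job done as asked, in the order asked, and still so for the second after the job is handed in, with the robot touching nothing.
It also fails if it takes over 72 s, if anything falls off the work surface, if the arm or the gripper's body presses on something with over 40 N, if the wrist force passes 120 N, or if a joint passes its speed limit or range.

ROBOT

A 7-joint arm with a two-finger parallel gripper is mounted at the origin on a cart in front of the work surface, level with it; the furniture and walls round the work are solid. World frame = base frame: x ahead of the robot, y to its left, z up, the work surface at z = 0. Lengths are in m, angles in rad, forces in N, time in s.
With the tool pointing down it reaches from about 0.425 to 0.825 m from the base axis. Payload 3.6 kg.
Tool frame: the origin (TCP) lies where the fingers leave the gripper's body, on its centre line; the fingertips stand 73 mm ahead of it and the grasp point (between the pads) lies 54 mm ahead of it; z points along the fingers, y is the line along which they close (so a half turn about z gives the same grasp; the last joint's range is limited). The gripper opens to 85 mm and grips with 20 to 120 N. Pads are 22 mm wide; open, the fingers measure 114 mm over their backs; the gripper's body (76 mm by 85 mm) begins 54 mm behind the grasp point. The pads swing forward as they close: fully open they stand 13 mm farther back than shut.
Start: joints at [-1.169, 0.615, -0.013, 1.423, 0.008, 1.103, -0.04], TCP at [0.27, 0.591, 0.304] pointing down, gripper open.
Joint ranges: [-3.12, 3.12], [-0.3, 2.06], [-1.34, 1.32], [0.26, 2.42], [-1.36, 4.5], [0.01, 1.98], [-2.84, 2.84]. Speed limits (rad/s): [2.79, 2.79, 3.14, 3.14, 3.14, 3.14, 3.14].

INTERFACE

Orientations are given as a unit quaternion [x, y, z, w].
In Python, from station import arm, snapshot, camera_info, ticket gives the robot as it stands. Calls block until the motion is done:
- arm.movep(position, orientation): joint-space move of the TCP to a pose.
- arm.line_to(position, velocity=0.15, ori=None): straight line of the TCP; ori=None keeps the orientation; velocity is the mean speed in m/s.
- arm.move_j(angles): joint-space move.
- arm.move_gripper(opening, effort=None): opening from 0.0 (shut) to 1.0 (fully open); effort is the grip in N (None keeps the last); returns when the fingers have stopped.
- arm.pause(seconds).
- arm.ik(position, orientation): joint angles nearest the present ones, or None.
- snapshot(name): name is "side" or "top"; returns the picture (400x640x3 uint8, blue, green, red); there is no depth.
- camera_info(name): a dict with "fx", "fy", "cx", "cy" (pixels), "R" (3x3) and "t" (3): a world point X has camera coordinates R X + t. Camera axes: x right, y down, z forward; pixel columns grow to the right and rows downward; lengths in m; the calibration is good to about 2 mm. A picture is of the moment at which its call begins. camera_info takes no time and is no camera call.
A pose or a line that the arm cannot do raises arm.MotionError and nothing moves.
- ticket.finish_job(): hands the job in; it is judged then, once.
Readings, each from a call of its own:
- arm.read_time(): time.
- arm.read_joint_positions(): joint angles.
- arm.read_dq(): joint speeds.
- arm.read_effort(): joint torques, N m.
- arm.read_tool_pos(): TCP position.
- arm.read_eef_rot(): TCP orientation.
- arm.read_ft_force(): force on the tool from outside, world axes, zero at the start.
- arm.read_wrist_torque(): the same for the moment, N m.
- arm.read_opening(): opening from 0.0 (shut) to 1.0 (fully open).
- arm.read_finger_force(): force on a finger pad.
Only numpy, scipy, OpenCV 4.12 (cv2) and the standard library are available. Lean on these libraries where they do the work, as an engineer would, in place of code of your own. Each camera call takes 0.05 s, during which the arm holds its last target. There are 200 camera calls.

## Working session

There is one attempt and no reset: what is moved stays moved. The work goes in short steps, each a Python script; the robot and the scene stay as the last script left them, time stands still between calls to the robot, and variables do not carry over. Pictures are saved under pics/ and viewed, at most 13 in all, crops included, and the job is handed in when it is done.

```bash
ls; mkdir -p pics; python3 - <<'E'
from station import arm,snapshot,camera_info
import cv2
for n in("top","side"):
    cv2.imwrite(f"pics/{n}0.png",snapshot(n)); c=camera_info(n); print(n,c)
print(arm.read_time(),arm.read_eef_rot(),arm.read_ft_force(),arm.read_wrist_torque())
E
```

```text
pics
top {'fx': 433.40549927392783, 'fy': 433.40549927392783, 'cx': 314.2020428827447, 'cy': 196.24117068226957, 'R': array([[-0.0145695 , -0.99979674, -0.01393614],
       [-0.99630011,  0.01569635, -0.08449689],
       [ 0.08469847,  0.01265351, -0.99632628]]), 't': array([0.05194063, 0.57212111, 1.11352878])}
side {'fx': 474.33749811907967, 'fy': 474.33749811907967, 'cx': 324.42283062916977, 'cy': 192.05344500503014, 'R': array([[-0.99710274, -0.07189494, -0.02484436],
       [-0.00247675,  0.35712556, -0.93405311],
       [ 0.07602625, -0.93128538, -0.35626894]]), 't': array([0.545554  , 0.12341773, 1.23793176])}
0.1 [ 2.12237619e-01  9.77217386e-01 -1.14478047e-03 -2.49519201e-04] [-0.01383865  0.5820683   0.28570848] [ 0.01789903 -0.00975144 -0.02008791]
```

View pics/top0.png

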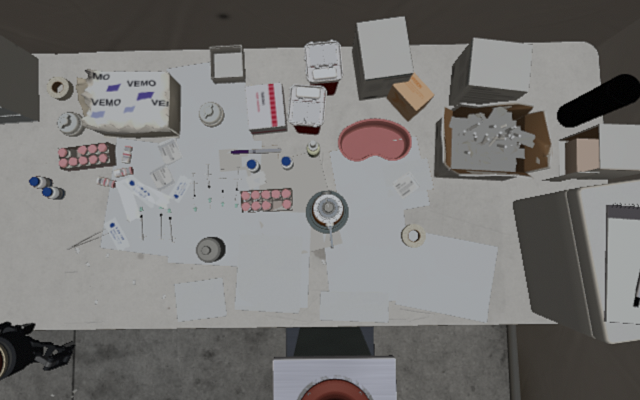

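View pics/side0.png

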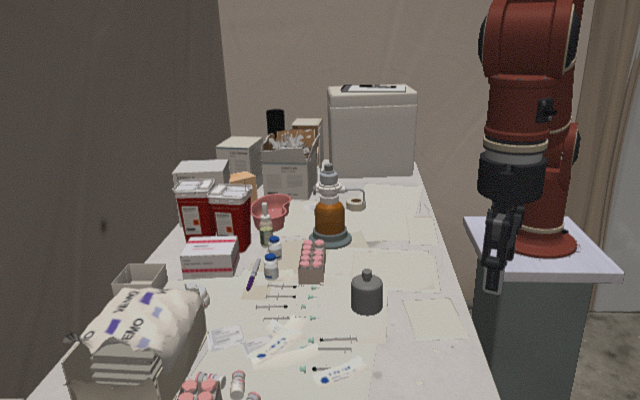

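The top view shows the dispenser near (328,208) with its spout toward the robot, the cover at (210,249) and the tape roll at (413,236). In the side view the dispenser head is near (328,180) and the cover near (367,290). Next I'll zoom in on both.

```bash
cat > h.py <<'E'
import numpy as np, cv2
from station import arm,snapshot,camera_info,ticket
def ray(n,u,v):
    c=camera_info(n);R=c["R"];o=-R.T@c["t"]
    return o,R.T@np.array([(u-c["cx"])/c["fx"],(v-c["cy"])/c["fy"],1])
def onz(n,u,v,z):
    o,d=ray(n,u,v);return o+d*(z-o[2])/d[2]
def proj(n,X):
    c=camera_info(n);p=c["R"]@np.array(X)+c["t"];return np.array([c["fx"]*p[0]/p[2]+c["cx"],c["fy"]*p[1]/p[2]+c["cy"]])
def crop(im,x,y,w,h,s): return cv2.resize(im[y:y+h,x:x+w],None,fx=s,fy=s,interpolation=cv2.INTER_CUBIC)
E
python3 - <<'E'
from h import *
t=cv2.imread("pics/top0.png");s=cv2.imread("pics/side0.png")
a=np.vstack([np.hstack([crop(t,300,180,56,42,7),crop(t,185,225,56,42,7)]),np.hstack([crop(s,300,158,56,42,7),crop(s,340,265,56,42,7)])])
cv2.imwrite("pics/c1.png",a)
E
```

```text
(no output)
```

View pics/c1.png

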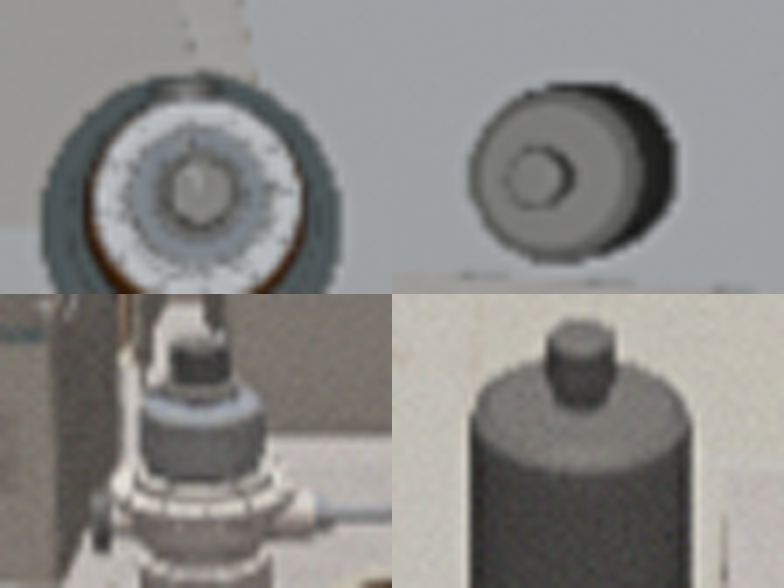

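The crop shows the dial top at top-view pixel (328.3,207.0), the flange disc at (327.8,208), and the dispenser axis at side column about 328.3. The cover's knob top is at top-view pixel (204.9,250.0), its roof at (208.1,249.8), and its axis at side column 366.5.

```bash
python3 - <<'E'
from h import *
np.set_printoptions(precision=4,suppress=True)
for l,u,v,z in(("dial",328.3,207.0,.2115),("flange",327.8,208,.158),("ring",327.9,208.1,.19),("knob",204.9,250,.086),("roof",208.1,249.8,.064)):
    X=onz("top",u,v,z);print(l,X,proj("side",X))
# two-view: side col + top
def tri(u,v,us,z):
    # refine x from side column at height z: keep y from top
    X=onz("top",u,v,z)
    from scipy.optimize import brentq
    f=lambda x:proj("side",[x,X[1],z])[0]-us
    X[0]=brentq(f,.2,.9);return X
print(tri(328.3,207,328.3,.2115),tri(204.9,250,366.5,.086))
print("side rows: knob top", proj("side",[*onz("top",204.9,250,.086)[:2],.086]), "expected img ~",265+(340-294)/7)
q=arm.read_joint_positions();print(q)
E
```

```text
dial [0.5328 0.0104 0.2115] [327.7004 163.5384]
flange [0.5337 0.0105 0.158 ] [327.8174 183.5562]
ring [0.5317 0.0109 0.19  ] [328.3381 171.7157]
knob [0.4388 0.314  0.086 ] [366.0934 269.1604]
roof [0.4384 0.3118 0.064 ] [366.2037 278.1445]
[0.5313 0.0104 0.2115] [0.438 0.314 0.086]
side rows: knob top [366.0934 269.1604] expected img ~ 271.57142857142856
[-1.1695  0.6158 -0.0126  1.4248  0.0081  1.1034 -0.0404]
```

Both views agree, so the dispenser axis is at about (0.5325, 0.0105) and the cover at (0.438, 0.313). Both are within reach. Next I'll check IK and yaw, then move above the ring.

```bash
cat >> h.py <<'E'
from scipy.spatial.transform import Rotation as Ro
AX=np.array([.5325,.0105])
def down(psi): # psi: clockwise-from-above angle of tool, deg
    return (Ro.from_euler('z',-psi,degrees=True)*Ro.from_quat([0,1,0,0])).as_quat()
def psi():
    R=Ro.from_quat(arm.read_eef_rot()).as_matrix(); R0=Ro.from_quat([0,1,0,0]).as_matrix()
    M=R@R0.T; return -np.degrees(np.arctan2(M[1,0],M[0,0]))
def ft(n=8):
    F=[];T=[]
    for _ in range(n): F.append(arm.read_ft_force());T.append(arm.read_wrist_torque())
    return np.mean(F,0),np.mean(T,0)
np.set_printoptions(precision=3,suppress=True)
E
python3 - <<'E'
from h import *
print("psi",psi())
for p in range(-180,181,30):
    q=arm.ik([*AX,.30],down(p)); print(p,q if q is None else np.array(q))
t=arm.read_time(); ft(); print("time for 16 reads",arm.read_time()-t)
E
```

```text
psi 24.507046707407827
-180 [-0.539  0.522  0.739  1.784 -0.412  0.996 -1.208]
-150 [-0.726  0.671  1.135  1.789 -0.673  1.131 -1.459]
-120 [-0.726  0.671  1.135  1.789 -0.673  1.131 -1.983]
-90 [ 0.62   0.677 -1.148  1.75   0.67   1.168  2.413]
-60 [ 0.105  0.446 -0.243  1.765  0.128  0.946  2.428]
-30 [-0.003  0.438 -0.084  1.768  0.044  0.938  1.989]
0 [-0.091  0.436  0.045  1.771 -0.023  0.935  1.534]
30 [-0.17   0.439  0.16   1.773 -0.084  0.936  1.072]
60 [-0.251  0.447  0.28   1.776 -0.148  0.94   0.614]
90 [-0.33   0.458  0.399  1.778 -0.213  0.948  0.157]
120 [-0.405  0.475  0.516  1.78  -0.279  0.959 -0.299]
150 [-0.476  0.496  0.631  1.782 -0.346  0.976 -0.753]
180 [-0.539  0.522  0.739  1.784 -0.412  0.996 -1.208]
time for 16 reads 0.0
```

```bash
python3 - <<'E'
from h import *
p=arm.read_tool_pos(); arm.line_to([p[0],p[1],.37],velocity=.2)
arm.movep([*AX,.34],down(-55))
print(arm.read_time(),arm.read_tool_pos(),psi(),arm.read_joint_positions())
arm.pause(.2);print(ft())
s=snapshot("side");t=snapshot("top")
cv2.imwrite("pics/a.png",np.hstack([crop(s,260,90,130,130,3),crop(t,260,140,130,130,3)]))
E
```

```text
2.8583 [0.533 0.011 0.34 ] -55.08367258703651 [-0.005  0.397 -0.083  1.709  0.037  1.037  2.432]
(array([0.195, 0.557, 0.514]), array([-0.005, -0.044, -0.008]))
```

View pics/a.png

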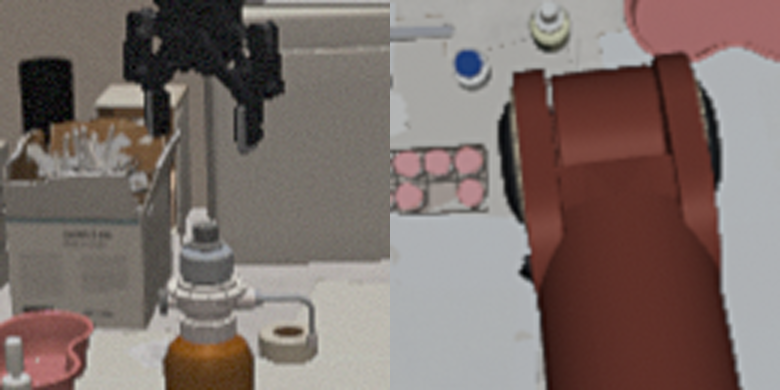

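The side view shows the open fingers astride the dispenser axis (crop column about 205), well above the dial. The wrist hides the top view. I'll descend and grip gently while checking the side forces.

```bash
python3 - <<'E'
from h import *
arm.line_to([*AX,.241],velocity=.1)
arm.pause(.2); F0,T0=ft(); print("base",F0,T0,arm.read_tool_pos())
np.save("base.npy",[F0,T0])
s=snapshot("side")
arm.move_gripper(.54,effort=20); arm.pause(.1); F,T=ft(); print("op",arm.read_opening(),F-F0,T-T0,arm.read_finger_force())
arm.move_gripper(.0,effort=20); arm.pause(.2); F,T=ft(); print("op",arm.read_opening(),F-F0,T-T0,arm.read_finger_force(),arm.read_time(),arm.read_tool_pos())
s2=snapshot("side")
cv2.imwrite("pics/b.png",np.hstack([crop(s,290,120,80,80,5),crop(s2,290,120,80,80,5)]))
E
```

```text
base [-0.187 -0.135 -0.059] [0.03  0.029 0.001] [0.533 0.01  0.242]
op 0.5430537888713265 [-1.971  2.12   1.705] [0.31  0.475 0.017] 1.434582732617855
op 0.5279990903789815 [-3.915  2.838  4.509] [0.546 0.991 0.006] 21.149692833423615 5.5417 [0.532 0.011 0.241]
```

View pics/b.png

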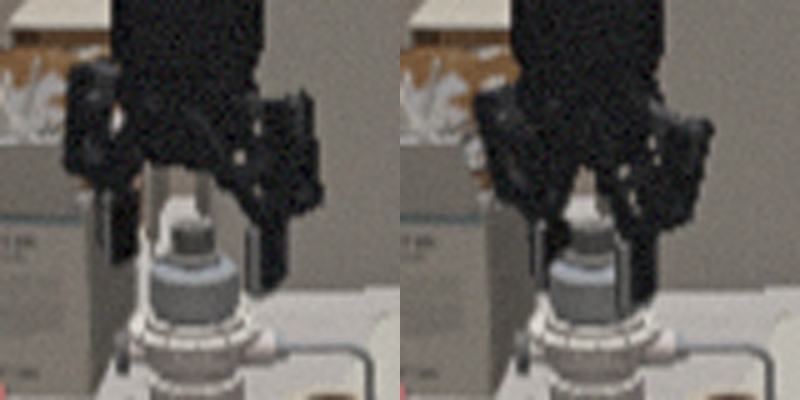

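The pads hold the ring's full rim, clear of the flange and dial. The opening of 0.528 matches about 46 mm, and the side load is under 5 N. I'll turn clockwise in small steps, watching the torque and nulling the side force.

```bash
cat > turn.py <<'E'
from h import *
F0,T0=np.load("base.npy")
arm.move_gripper(0.,effort=40); arm.pause(.1)
c=AX.copy(); p=p0=psi(); z=.241; stp=4.; q=None
def meas():
    arm.pause(.05);a=ft(4);arm.pause(.03);b=ft(4);return (a[0]+b[0])/2-F0,(a[1]+b[1])/2-T0
F,T=meas();print("grip",F,T[2])
k=0
while p<112:
    y=Ro.from_quat(down(p)).as_matrix()[:2,1]      # closing line
    c=c+np.clip(1e-4*(F[:2]@y),-4e-4,4e-4)*y
    p+=stp; z-=.004*stp/360
    arm.movep([*c,z],down(p))
    F,T=meas();k+=1
    if stp<4 or k%4==0: print(f"p {p:.1f} act {psi():.1f} F {F} Tz {T[2]:.3f} c {c} t {arm.read_time():.2f}")
    if T[2]>.16 or np.linalg.norm(F)>25: break
    if T[2]>.075: stp=1. if T[2]<.13 else .5
print("end",p-p0,T,F,arm.read_time(),arm.read_opening(),arm.read_tool_pos())
E
python3 turn.py
```

```text
grip [-5.233  2.576  5.111] 0.015871766645248434
p -39.0 act -39.1 F [-2.636  1.233  5.446] Tz 0.026 c [0.531 0.011] t 7.33
p -23.0 act -23.1 F [-0.215 -1.742  4.474] Tz 0.022 c [0.531 0.012] t 8.66
p -10.0 act -10.1 F [ 0.113 -1.374  5.066] Tz 0.070 c [0.531 0.011] t 9.99
p -9.0 act -9.1 F [ 0.164 -1.297  5.885] Tz 0.033 c [0.531 0.011] t 10.32
p -8.0 act -8.1 F [ 0.942 -0.367  5.249] Tz 0.021 c [0.531 0.011] t 10.66
p -7.0 act -7.1 F [ 0.948 -0.75   5.314] Tz 0.046 c [0.531 0.011] t 10.99
p -6.0 act -6.1 F [ 0.686 -1.722  5.538] Tz 0.082 c [0.531 0.011] t 11.32
p -5.0 act -5.1 F [ 0.34  -0.885  5.892] Tz 0.032 c [0.531 0.01 ] t 11.66
p -4.0 act -4.1 F [ 0.516 -0.355  5.262] Tz 0.056 c [0.531 0.01 ] t 11.99
p -3.0 act -3.1 F [ 1.087 -0.293  5.571] Tz 0.048 c [0.531 0.01 ] t 12.32
p -2.0 act -2.1 F [-0.028 -0.432  5.196] Tz 0.013 c [0.531 0.01 ] t 12.66
p -1.0 act -1.1 F [0.414 0.244 5.665] Tz 0.043 c [0.531 0.01 ] t 12.99
p -0.0 act -0.1 F [-0.063 -0.661  5.355] Tz 0.039 c [0.531 0.01 ] t 13.32
p 1.0 act 0.9 F [-0.201 -0.649  5.559] Tz 0.074 c [0.531 0.01 ] t 13.66
p 2.0 act 1.9 F [
[... 758 characters left out ...]
 0.01 ] t 17.32
p 13.0 act 12.9 F [-0.303 -0.487  6.107] Tz 0.053 c [0.532 0.01 ] t 17.66
p 14.0 act 13.9 F [-0.271 -0.346  5.377] Tz 0.023 c [0.531 0.01 ] t 17.99
p 15.0 act 14.9 F [-0.37   0.445  6.243] Tz 0.033 c [0.531 0.01 ] t 18.32
p 16.0 act 15.9 F [ 0.016 -0.156  5.995] Tz 0.079 c [0.531 0.01 ] t 18.66
p 17.0 act 16.8 F [ 0.197 -0.302  5.243] Tz 0.077 c [0.531 0.01 ] t 18.99
p 18.0 act 17.8 F [0.39  0.171 6.055] Tz 0.128 c [0.531 0.01 ] t 19.32
p 19.0 act 18.8 F [ 0.427 -0.144  5.734] Tz 0.117 c [0.531 0.01 ] t 19.66
p 20.0 act 19.8 F [0.086 0.031 5.776] Tz 0.174 c [0.531 0.01 ] t 19.99
end 75.0 [-0.072  0.052  0.174] [0.086 0.031 5.776] 19.9917 0.5221186536661878 [0.532 0.011 0.24 ]
```

The torque climbs steadily from about p=16, which is the seat. I'll average the reading where it stands before releasing.

```bash
python3 - <<'E'
from h import *
F0,T0=np.load("base.npy"); v=[]
for i in range(20): arm.pause(.03); v.append(arm.read_wrist_torque()[2]-T0[2])
print(np.mean(v),np.std(v),arm.read_time())
E
```

```text
0.15830441282993918 0.025611351962769074 20.6583
```

The torque is 0.16 N m, in the middle of the firm range. I'll release, take a look, then fetch the cover. I'll squeeze its knob along two perpendicular directions so it ends up centred.

```bash
python3 - <<'E'
from h import *
p=np.array(arm.read_tool_pos());print("%.4f %.4f"%tuple(p[:2]),psi())
np.save("axis.npy",p[:2])
arm.move_gripper(1.0)
arm.line_to([p[0],p[1],.36],velocity=.2)
K=[.4383,.3135]
arm.movep([*K,.36],down(-40)); 
t=snapshot("top");s=snapshot("side")
arm.move_gripper(.6); arm.line_to([*K,.17],velocity=.2)
s2=snapshot("side"); t2=snapshot("top")
arm.pause(.2); F0,T0=ft(); print(F0,arm.read_time(),arm.read_tool_pos())
cv2.imwrite("pics/d.png",np.hstack([crop(t,300,180,56,42,7),crop(s,300,150,56,42,7)])[:294])
cv2.imwrite("pics/e.png",np.hstack([crop(s2,310,180,120,140,3),crop(t2,150,190,120,140,3)]))
E
```

```text
0.5316 0.0110 19.821749152811194
[-0.059  0.044  0.719] 25.0333 [0.439 0.314 0.171]
```

View pics/d.png

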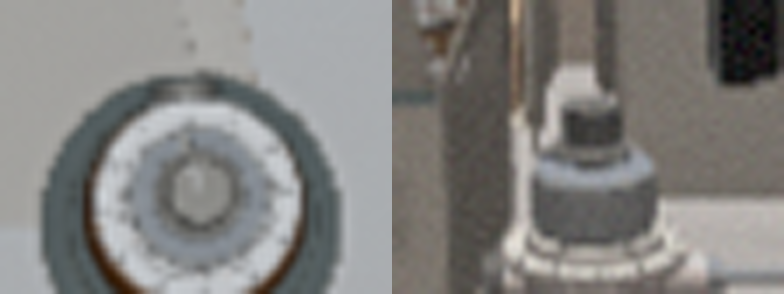

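View pics/e.png

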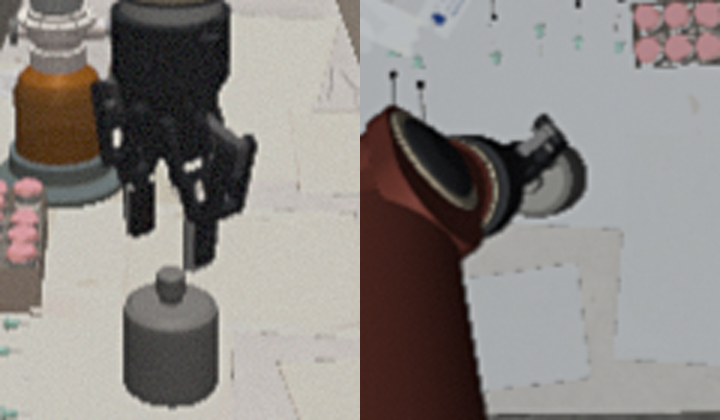

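The ring sits lower, and the dial is still centred at crop (201,192). The gripper hangs right over the cover, with the knob at crop (170,282), between the fingers. Now I'll do the squeeze.

```bash
python3 - <<'E'
from h import *
K=[.4383,.3135];F0,_=ft()
arm.line_to([*K,.142],velocity=.08); arm.pause(.1); print("down",ft()[0]-F0)
arm.move_gripper(0.,effort=20); arm.pause(.1); print(arm.read_opening(),arm.read_finger_force(),ft()[0]-F0,arm.read_tool_pos())
arm.move_gripper(.6)
arm.movep([*K,.142],down(50)); 
arm.move_gripper(0.,effort=20);arm.pause(.1); print(arm.read_opening(),arm.read_finger_force(),ft()[0]-F0,arm.read_time())
arm.move_gripper(0.,effort=35)
arm.line_to([*K,.16],velocity=.05); arm.pause(.2);print(arm.read_opening(),ft()[0]-F0)
arm.line_to([*K,.42],velocity=.2); arm.pause(.2)
print(arm.read_opening(),ft()[0]-F0,arm.read_time())
cv2.imwrite("pics/f.png",crop(snapshot("side"),260,60,220,260,2))
E
```

```text
down [-0.19  -0.093 -0.611]
0.2287871593255058 21.524877854050146 [-1.434 -0.11   2.158] [0.438 0.314 0.142]
0.23001055712170468 20.520165544585325 [-0.588 -0.001  0.205] 28.0167
0.22389807538424983 [ 0.147  0.083 -0.706]
0.22485098922842342 [ 1.384  0.57  -0.351] 30.5917
```

View pics/f.png

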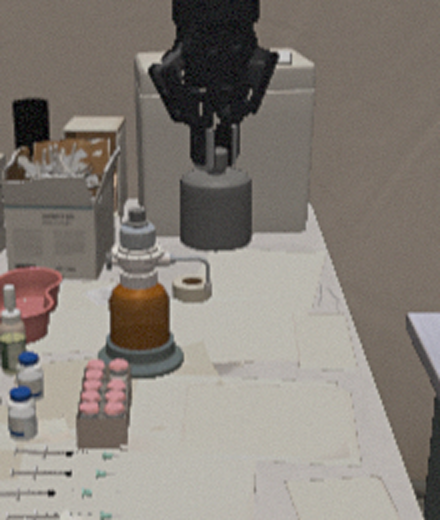

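The cover hangs upright by its knob. I'll carry it over the axis, then lower it in stages with a force guard.

```bash
python3 - <<'E'
from h import *
A=np.load("axis.npy")
arm.line_to([*A,.42],velocity=.2)
arm.line_to([*A,.372],velocity=.1); arm.pause(.3)
print(arm.read_tool_pos(),psi(),arm.read_time())
F0,_=ft(); np.save("f0.npy",F0)
s=snapshot("side"); cv2.imwrite("pics/g.png",crop(s,280,80,100,120,5))
E
```

```text
[0.532 0.011 0.372] 49.99879262164384 33.3083
```

View pics/g.png

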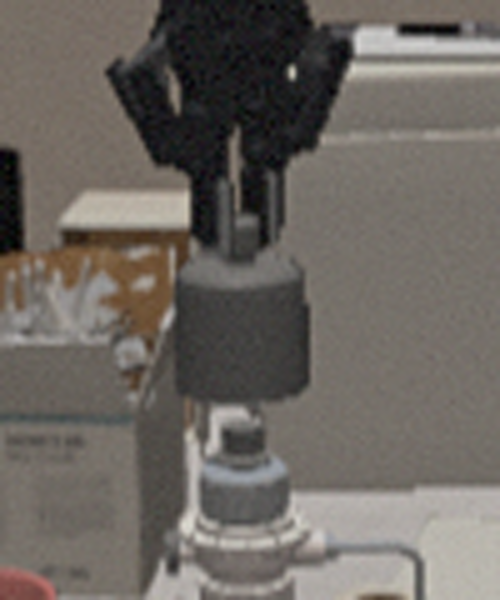

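The cover (crop columns 175–310, centre 242.5) sits over the dial (222–265) and ring (202–288) to within about 1 mm. Lowering now.

```bash
python3 - <<'E'
from h import *
A=np.load("axis.npy");F0=np.load("f0.npy")
def chk(z,v):
    arm.line_to([*A,z],velocity=v); arm.pause(.1); F=ft()[0]-F0
    print("%.4f"%z,F,"%.4f"%arm.read_tool_pos()[2]); return np.abs(F).max()<4
ok=True
for z in (.350,.335,.320,.312,.306):
    ok=chk(z,.06)
    if not ok: print("contact early");break
z=.306
while ok and z>.294:
    z-=.001; ok=chk(z,.02)
print(arm.read_time())
cv2.imwrite("pics/h.png",crop(snapshot("side"),280,80,100,120,5))
E
```

```text
0.3500 [ 0.059 -0.357 -0.377] 0.3502
0.3350 [ 0.28  -1.139  0.026] 0.3351
0.3200 [ 0.186 -0.815  0.011] 0.3200
0.3120 [-0.239  0.162 -0.767] 0.3120
0.3060 [ 0.436 -0.9   -1.715] 0.3059
0.3050 [-0.268 -0.174 -0.815] 0.3051
0.3040 [-0.872 -0.12  -0.593] 0.3040
0.3030 [-0.32  -0.646 -0.093] 0.3030
0.3020 [ 0.137  0.386 -0.999] 0.3020
0.3010 [ 0.586  0.744 -1.058] 0.3010
0.3000 [-0.019  0.07  -0.319] 0.3002
0.2990 [-2.165 -0.428  6.523] 0.3001
38.1583
```

View pics/h.png

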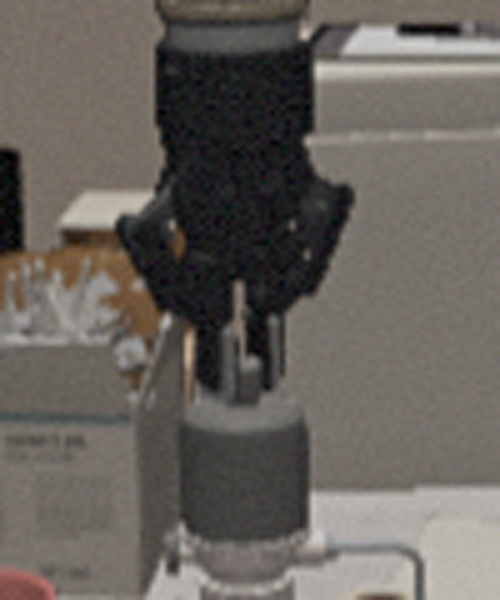

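Contact came at TCP 0.300, exactly the predicted seat height, and the rim shows on the flange. I'll release and retreat.

```bash
python3 - <<'E'
from h import *
A=np.load("axis.npy")
arm.line_to([*A,.2998],velocity=.02)
arm.move_gripper(.6)
arm.line_to([*A,.42],velocity=.12)
arm.line_to([A[0],A[1]+.2,.42],velocity=.2); arm.pause(.5)
s=snapshot("side");t=snapshot("top")
cv2.imwrite("pics/i.png",np.hstack([crop(s,270,120,100,140,4),crop(t,280,150,100,140,4)]));print(arm.read_time())
E
```

```text
41.7667
```

View pics/i.png

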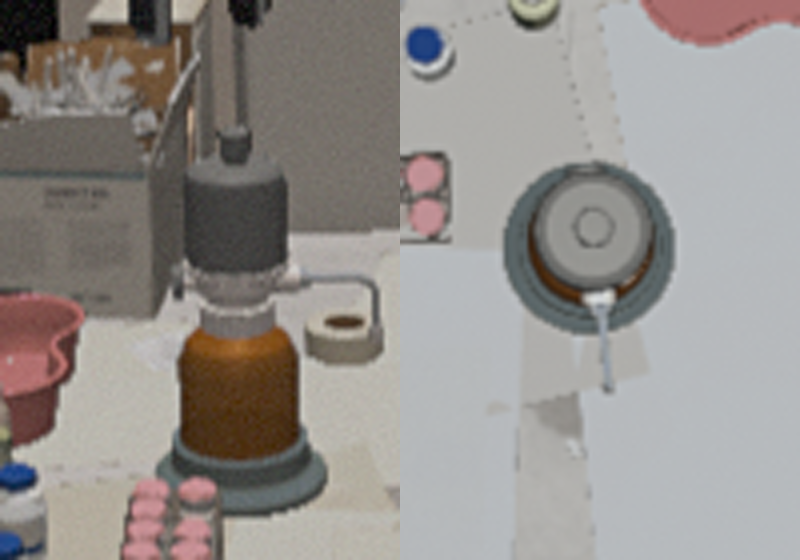

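The cover stands level and fully down on the flange (side crop 187–287, rim at row 268), centred in the top view, and the gripper is clear.

```bash
python3 -c "
from station import ticket
print(ticket.finish_job())"
```

```text
the job is handed in; nothing more can be done
None
```

The job is handed in: I screwed the lock ring down until it seated firmly at about 0.16 N m, saw no sign that the dial had shifted, and set the cover fully down on the flange, at about 42 s of the 72 s allowed.

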